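# Fasten the solar box cover with its slotted key

### The job

The battery cover on the solar power box is in place but its two captive screws are loose. With the slotted orange key that stands on the cork mat, turn both red screw heads clockwise to their stops, so that each red bar points at its two yellow marks, then stand the key upright back on the cork mat and let go. Turn the heads only with the key, keep the gripper itself off the box, and leave the tea things where they stand.

Things in the scene. Friction and masses are not known exactly. Their poses are not given: they have to be found in the camera images.
- hub: solar power box fixed to the cubby floor, grey, 180 (x) by 270 (y) by 60 mm high, flat white cover on top; origin: centre of its underside; x axis runs from its front (ports, green stripe) to its back, z up. The two screw heads sit on top at y = +78 and -78 mm; 38 mm to either side of each along the box's x, a flat yellow mark shows where the bar must point. Nothing else stands up
- screw_left_head (a point): screw head at y = +78 mm on the box: dark round flange 48 mm across, its top 64 mm above the cubby floor, with an upright red bar on it, 36 mm long, 8 mm thick, 14 mm high (top 4 mm narrowed to 33 by 5 mm). This point: centre of the flange's top, where the bar starts; its frame turns with the head, the bar lies along its y axis, z up
- screw_right_head (a point): the same kind of screw head at y = -78 mm on the box; same point and axes
- screw_left (a joint): angle of the left head, rad: 0 = bar along the box's y axis, grows clockwise seen from above, hard stop at 1.571 = bar along the box's x axis, in line with the yellow marks = tight. Stiff: stays where it is left, needs about 0.1 N m to turn. Starts between 0.1 and 0.7
- screw_right (a joint): the same for the right head, its own start between 0.1 and 0.7
- key: loose slotted key, about 160 g, 100 mm tall, upright on the mat; origin: centre of its underside, z up. Orange foot 50 (x) by 48 (y) by 26 mm high; in its underside a slot 14 mm wide, 17 mm deep, right through along the key's x, open at both ends. It drops over a red bar until the foot rests on the flange, with 3 mm play each side and about 0.15 rad of free turn either way
- key_grip (a point): point on the key's axis 76 mm above its underside, axes as the key's: middle of the black grip, which runs from 48 to 100 mm up, 46 mm wide (x), 26 mm thick (y), flat faces: grip it across y. Below it, from 26 to 48 mm up, a steel neck 24 mm across
- mat: round cork mat fixed on the cubby floor, 130 mm across, 6 mm thick; origin at the centre of its underside
- flask: green steel flask, 84 mm across, 234 mm tall, loose, full; origin at the centre of its underside; leave alone
- caddy: yellow tea caddy with a red hinged lid, 100 by 100 by 110 mm plus a lid with a knob (about 150 mm high in all), fixed; origin at the centre of its underside; leave alone
- cup_a: white porcelain cup, 80 mm across, 75 mm tall, loose; origin at the centre of its underside; leave alone
- cup_b: blue porcelain mug, 80 mm across without its handle, 75 mm tall, loose; origin at the centre of its underside; leave alone
- saucer: green glass saucer, 120 mm across, 16 mm high, loose; origin at the centre of its underside; leave alone
- teaspoon: steel teaspoon lying flat, 140 mm long, loose; leave alone
- sugar: sugar jar with a red cap, 80 mm across, 120 mm tall, loose; origin at the centre of its underside; leave alone
There are look-alikes about, which are no part of the job. Several things have the shape of the mat; the one meant has the colours described above. What is shaped like the key but green is not meant.

How it is judged:
By the outcome, as a careful person would: the job done as asked, in the order asked, and still so for the second after the job is handed in, with the robot touching nothing.
It also fails if it takes over 56 s, if anything falls off the work surface, if the arm or the gripper's body presses on something with over 40 N, if the wrist force passes 120 N, or if a joint passes its speed limit or range.

### The arm

A 6-joint arm with a two-finger parallel gripper is mounted at the origin on the work surface. World frame = base frame: x ahead of the robot, y to its left, z up, the work surface at z = 0. Lengths are in m, angles in rad, forces in N, time in s.
With the tool pointing down it reaches from about 0.3 to 0.875 m from the base axis. Payload 6.4 kg.
Tool frame: the origin (TCP) lies between the finger pads; the fingertips stand ctrl.tip_extent ahead of it and the grasp point (between the pads) is the TCP (ctrl.tip_extent is the distance from the TCP to the fingertips, in m); z points along the fingers, y is the line along which they close (so a half turn about z gives the same grasp; the last joint's range is limited). The gripper opens to 85 mm and grips with 20 to 120 N. Pads are 22 mm wide; open, the fingers measure 114 mm over their backs; the gripper's body (76 mm by 85 mm) begins 54 mm behind the grasp point. The pads swing forward as they close: fully open they stand 13 mm farther back than shut.
Start: joints at [-0.206, 0.181, 1.607, -0, 1.354, -0.206], TCP at [0.575, 0, 0.25] pointing down, gripper open.
Joint ranges: [-2.99, 2.99], [-0.89, 2.07], [0.3, 2.58], [-1.14, 4.28], [0, 2.63], [-3.12, 3.12]. Speed limits (rad/s): [2.57, 2.57, 3.01, 3.14, 3.14, 3.14].

### API

Orientations are given as a unit quaternion [w, x, y, z].
In Python, from bench import ctrl gives the robot as it stands.
- The arm moves only by the tool send_rows, never from a script. Its arguments are lists of equal length, an entry for each row: "dr": the turn, a rotation vector about the tool's x, y, z in units of 6 degrees (1.0 is 6 degrees), a list of three; "xyz": the shift along the tool's x, y, z in cm, a list of three; "jaw": the opening in per cent of the stroke, from 0 (shut) to 100 (fully open). In form: {"dr": [[wx, wy, wz], ...], "xyz": [[dx, dy, dz], ...], "jaw": [jaw, ...]}. A call has exactly 8 rows; each row is the pose to reach, as a shift and turn from the pose commanded when the call began, along the tool's axes at that moment; what a row does not reach only later rows make up. A row lasts 1/8 s, in which the tool goes at most 62.5 mm and 10.7 degrees, less where a joint would pass 70% of its speed; a pose out of reach is approached as far as the arm can. A call with a gripper value outside its range is refused whole. The fingers move at their own pace and stop on an object; the grip force is fixed at half the most. Time passes only in rows, so rows that repeat a pose let the fingers close, or fill a call up. It gives the time, the measured TCP pose, the force, the opening and the grip force at its end, in the units of the state.
- ctrl.get_obs(): the state, without advancing time (a new reading comes with each control period).
- ctrl.camera(name): name is "scene" or "side" or "wrist"; returns the picture (384x512x3 uint8, red, green, blue); there is no depth.
- ctrl.calibration(name): a dict with "camera_matrix" (3x3 intrinsics, pixels), "world_from_camera" (4x4, takes a point from camera to world coordinates). Camera axes: x right, y up, looking along -z (the intrinsics and any distortion apply to the point x, -y, -z); pixel columns grow to the right and rows downward; lengths in m; the calibration is good to about 2 mm. The wrist camera is an equidistant fisheye: a pixel r from the principal point sees the ray r / f radians off the axis. A picture is of the moment at which its call begins: read the wrist's pose just before it. calibration takes no time and is no camera call; for the wrist camera it gives the pose at the moment of the call.
- ctrl.hand_in(): hands the job in; it is judged then, once.
The state is a dict: "time_s": time; "q": joint angles; "dq": joint speeds; "joint_efforts": joint torques, N m; "eef_pos": TCP position; "eef_rot": TCP orientation; "wrist_force": force on the tool from outside, world axes, zero at the start; "torque": the same for the moment, N m; "opening": opening from 0.0 (shut) to 1.0 (fully open); "grasp_force": force on a finger pad.
Only numpy, scipy, OpenCV 4.12 (cv2) and the standard library are available. Lean on these libraries where they do the work, as an engineer would, in place of code of your own. Each camera call takes 0.05 s, during which the arm holds its last target. There are 200 camera calls.

## Working session

There is one attempt and no reset: what is moved stays moved. The work goes in short steps, Python scripts to look and compute and a tool call to move; the robot and the scene stay as the last step left them, time stands still between calls to the robot, and variables do not carry over. Pictures are saved under pics/ and viewed, at most 10 in all, crops included, and the job is handed in when it is done.

Besides the shell and the picture viewer there is one more tool, called after "Call:" by a JSON object that holds its "op" and its "data", one argument or row to a line. send_rows: Moves the arm, as the interface text tells. Its arguments: {"type":"object","properties":{"dr":{"type":"array","items":{"type":"array","items":{"type":"number"}}},"xyz":{"type":"array","items":{"type":"array","items":{"type":"number"}}},"jaw":{"type":"array","items":{"type":"number"}}},"required":["dr","xyz","jaw"]}

```bash
mkdir -p pics
cat > h.py <<'E'
import numpy as np, cv2
from bench import ctrl
def snap(n,f):
    c=ctrl.calibration(n); im=ctrl.camera(n); cv2.imwrite(f'pics/{f}.png',im[:,:,::-1]); np.savez(f'pics/{f}.npz',K=c["camera_matrix"],T=c["world_from_camera"],im=im)
def ray(f,u,v):
    d=np.load(f'pics/{f}.npz'); K,T=d['K'],d['T']
    x=(u-K[0,2])/K[0,0]; y=(v-K[1,2])/K[1,1]
    if 'w' == f[0]:
        r=np.hypot(x,y); s=np.sin(r)/max(r,1e-9); p=np.array([x*s,-y*s,-np.cos(r)])
    else: p=np.array([x,-y,-1.])
    return T[:3,3],T[:3,:3]@p
def at(f,u,v,z):
    o,d=ray(f,u,v); return o+d*(z-o[2])/d[2]
E
python3 - <<'E'
from h import *
for n,f in (("scene","s0"),("side","d0"),("wrist","w0")): snap(n,f)
ims=[cv2.imread(f'pics/{f}.png') for f in("s0","d0","w0")]
o=ctrl.get_obs(); print(o['time_s'],o['eef_pos'],o['eef_rot'],ctrl.tip_extent,o['opening'])
for n in("scene","side","wrist"):
    c=ctrl.calibration(n);print(n,np.round(c["world_from_camera"],3).tolist(),c["camera_matrix"][0][0])
    print([k for k in c])
E
```

```text
0.15 [5.74618229e-01 1.03115627e-04 2.49590542e-01] [-5.62330901e-04  7.07113357e-01  7.07099896e-01 -3.48590621e-04] 0.019 1.002128364258795
scene [[-0.506, -0.583, 0.636, 1.393], [0.863, -0.339, 0.375, 0.554], [-0.003, 0.738, 0.675, 0.991], [0.0, 0.0, 0.0, 1.0]] 442.56888930721976
['camera_matrix', 'world_from_camera']
side [[-0.928, 0.213, -0.305, 0.126], [-0.372, -0.5, 0.782, 1.106], [0.014, 0.839, 0.544, 0.829], [0.0, 0.0, 0.0, 1.0]] 382.3601829091393
['camera_matrix', 'world_from_camera']
wrist [[1.0, -0.0, 0.001, 0.576], [-0.0, 0.945, 0.327, 0.085], [-0.001, -0.327, 0.945, 0.374], [0.0, 0.0, 0.0, 1.0]] 297.3186396354542
['camera_matrix', 'world_from_camera']
```

View pics/s0.png

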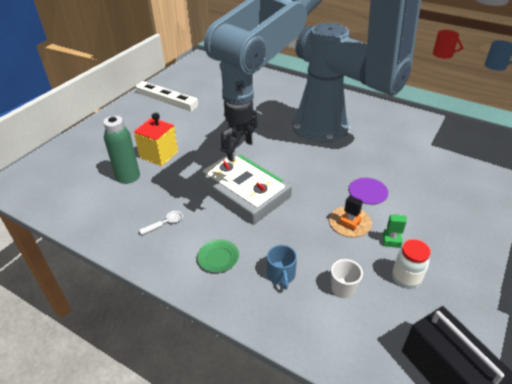

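View pics/w0.png

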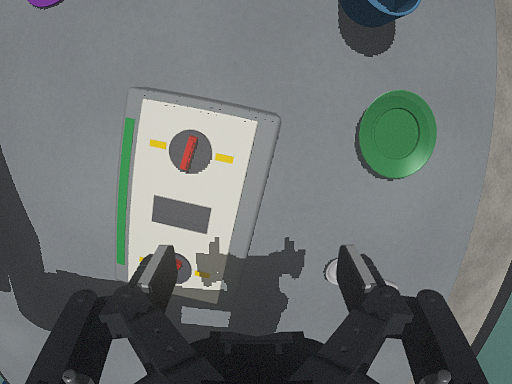

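The wrist view shows the left head at about (190,151) with its marks at (158,143) and (224,159). The right head is at about (178,268), partly hidden by the gripper. The scene view shows the orange key on its cork mat at about (351,215), with the green look-alike beside it.

Run:
```python
from h import *
for n,u,v,z in (("L",190,151,.064),("Lm1",158,143.5,.06),("Lm2",224.5,158.5,.06),("R",178,268,.064),("Rm1",142,260,.06),("Rm2",203,275,.06)): print(n,at("w0",u,v,z).round(4))
for n,u,v,z in (("mat",351,222,.006),("keytop",354,199,.106),("sL",227,166,.075),("sR",262,187,.075),("green",396,228,.05),("sugartop",416,250,.12)): print(n,at("s0",u,v,z).round(4))
im=cv2.imread('pics/s0.png')[170:270,300:440]; cv2.imwrite('pics/c1.png',cv2.resize(im,None,fx=5,fy=5,interpolation=2))
```

```text
L [0.504  0.0204 0.064 ]
Lm1 [0.4667 0.0289 0.06  ]
Lm2 [0.541  0.0107 0.06  ]
R [ 0.4752 -0.1303  0.064 ]
Rm1 [ 0.4249 -0.1236  0.06  ]
Rm2 [ 0.5063 -0.1427  0.06  ]
mat [0.4431 0.309  0.006 ]
keytop [0.4482 0.3064 0.106 ]
sL [ 0.4762 -0.122   0.075 ]
sR [0.5078 0.03   0.075 ]
green [0.4425 0.4416 0.05  ]
sugartop [0.5621 0.518  0.12  ]
```

View pics/c1.png

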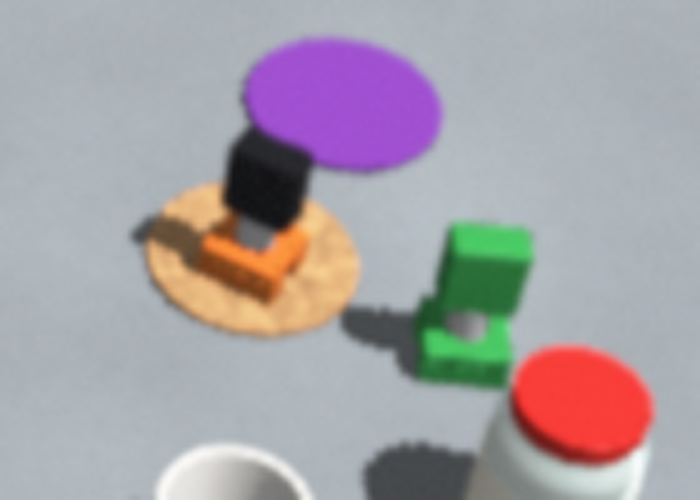

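The crop shows the orange key upright on the cork mat, with its wide face turned roughly toward the scene camera. I'll go near it for a closer look.

Call:
{"op": "send_rows", "data": {
  "dr": [
    [0,0,0],
    [0,0,0],
    [0,0,0],
    [0,0,0],
    [0,0,0],
    [0,0,0],
    [0,0,0],
    [0,0,0]
  ],
  "xyz": [
    [4,-2.2,0],
    [8,-4.4,0],
    [12,-6.6,0],
    [16,-8.8,0],
    [20,-11,0],
    [24,-13,0],
    [24,-13,0],
    [24,-13,0]
  ],
  "jaw": [100,100,100,100,100,100,100,100]
}}

```text
time_s: 1.15
eef_pos: [0.4451, 0.2398, 0.2501]
eef_rot: [0.0, 0.707, 0.707, -0.0]
wrist_force: [-0.1, -0.3, 0.1]
opening: 1.001
grasp_force: 0.0
```

Run:
```python
from h import *
snap("wrist","w1"); snap("scene","s1")
o=ctrl.get_obs(); print(o['time_s'],o['eef_pos'],o['eef_rot'])
cv2.imwrite('pics/w1b.png',cv2.resize(cv2.imread('pics/w1.png'),(800,600),interpolation=2))
for u,v in((339,222.4),(354,230),(361.4,222.4)): print(at("s0",u,v,.006))
```

```text
1.25 [0.44551116 0.23916461 0.25018041] [ 9.03170372e-05  7.07532835e-01  7.06680449e-01 -1.49899612e-04]
[0.46318988 0.27783677 0.006     ]
[0.46978121 0.32947113 0.006     ]
[0.4285855  0.33724069 0.006     ]
```

View pics/w1b.png

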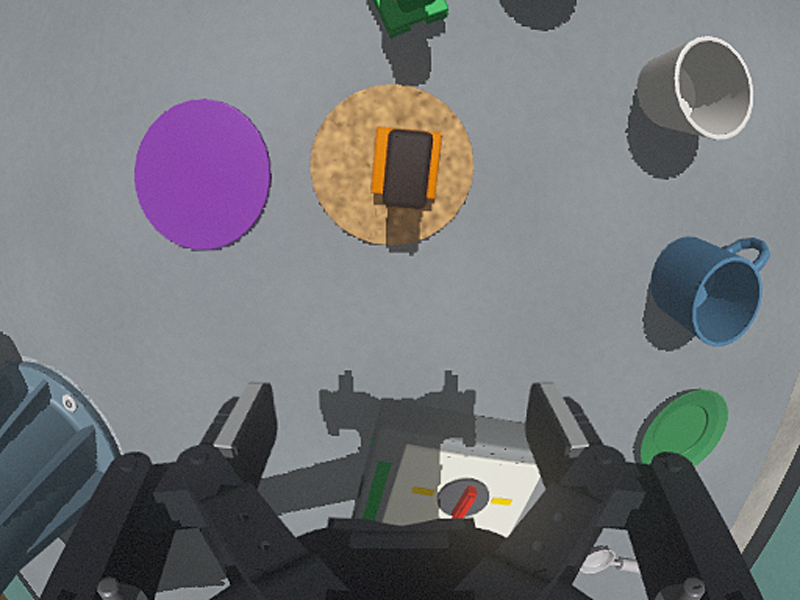

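The key grip's top spans (388,130) to (430,206) in the 800-wide view. Its wide direction is close to world y, so the fingers close along world x. It sits centrally on the cork mat (391,164).

Run:
```python
from h import *
a=lambda u,v,z:at("w1",u*.64,v*.64,z)[:2].round(4)
print("grip",[a(*p,.106) for p in((389,130),(434,132),(429,208),(384,206))], np.mean([a(*p,.106) for p in((389,130),(434,132),(429,208),(384,206))],0))
for p in((377,127),(372,193),(441,130),(436,196)): print("foot",a(*p,.032))
print("mat",[a(*p,.006) for p in((391.5,84),(390,246),(311,163),(473,165))])
print("L",a(465,497,.064),a(423,491,.06),a(501,502,.06))
```

```text
grip [array([0.4398, 0.33  ]), array([0.4653, 0.329 ]), array([0.4629, 0.2847]), array([0.4368, 0.2858])] [0.4512   0.307375]
foot [0.4294 0.3337]
foot [0.4254 0.2849]
foot [0.4756 0.3317]
foot [0.4726 0.2827]
mat [array([0.4394, 0.3686]), array([0.4379, 0.2385]), array([0.3755, 0.307 ]), array([0.5036, 0.305 ])]
L [0.5051 0.0221] [0.4669 0.0275] [0.541 0.009]
```

Call:
{"op": "send_rows", "data": {
  "dr": [
    [0,0,0.3],
    [0,0,0.7],
    [0,0,0.7],
    [0,0,0.7],
    [0,0,0.7],
    [0,0,0.7],
    [0,0,0.7],
    [0,0,0.7]
  ],
  "xyz": [
    [3.5,0.2,0],
    [6.9,0.5,2],
    [6.9,0.5,6],
    [6.9,0.5,10],
    [6.9,0.5,13],
    [6.9,0.5,15.5],
    [6.9,0.5,16.8],
    [6.9,0.5,16.8]
  ],
  "jaw": [100,100,100,100,100,100,100,100]
}}

```text
time_s: 2.25
eef_pos: [0.45, 0.3082, 0.0816]
eef_rot: [-0.0, 0.733, 0.68, -0.001]
wrist_force: [0.1, 0.1, 0.8]
opening: 0.998
grasp_force: 0.0
```

Call:
{"op": "send_rows", "data": {
  "dr": [
    [0,0,0],
    [0,0,0],
    [0,0,0],
    [0,0,0],
    [0,0,0],
    [0,0,0],
    [0,0,0],
    [0,0,0]
  ],
  "xyz": [
    [0,0,0],
    [0,0,0],
    [0,0,0],
    [0,0,0],
    [0,0,0],
    [0,0,0],
    [0,0,0],
    [0,0,0]
  ],
  "jaw": [80,60,40,20,5,5,5,5]
}}

```text
time_s: 3.25
eef_pos: [0.4502, 0.3093, 0.0828]
eef_rot: [0.0, 0.733, 0.681, 0.0]
wrist_force: [-1.8, 1.0, 6.5]
opening: 0.298
grasp_force: 61.3
```

Run:
```python
from h import *
snap("wrist","w2"); snap("scene","s2"); snap("side","d2")
o=ctrl.get_obs(); print(o['time_s'],o['eef_pos'],o['eef_rot'],o['opening'],o['grasp_force'],o['q'])
a=cv2.resize(cv2.imread('pics/w2.png'),(480,360)); b=cv2.resize(cv2.imread('pics/s2.png')[130:270,270:430],(320,280),interpolation=2)
c=np.zeros((360,800,3),np.uint8); c[:,:480]=a; c[:280,480:]=b; cv2.imwrite('pics/c2.png',c)
```

```text
3.4 [0.45019601 0.30923141 0.08275548] [2.48132156e-05 7.32507711e-01 6.80758674e-01 2.83362820e-04] 0.3006008549020518 61.3247287273407 [3.84387436e-01 3.30486075e-01 1.79901940e+00 1.83581117e-04
 1.01153999e+00 4.57490613e-01]
```

View pics/c2.png

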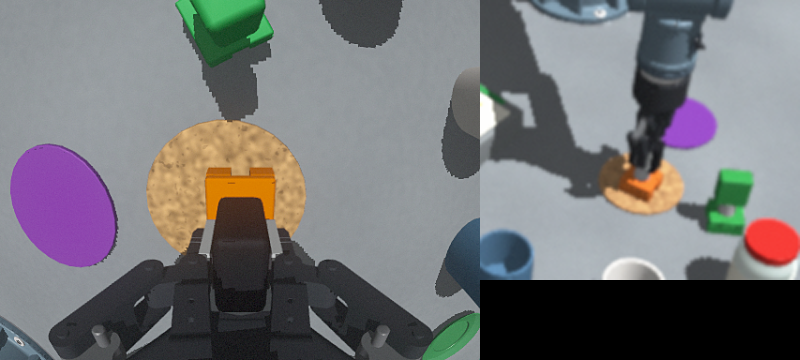

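The key is gripped: opening 0.30 (about 25.5 mm), with the foot square below the fingers at about (238,190). I'll lift it and carry it to a viewing pose by the box, checking the flask and caddy positions first.

Run:
```python
from h import *
for n,u,v,z in (("flask",114,121,.234),("flaskb",126,178,.0),("caddytop",156,127,.11),("knob",156,117,.15)): print(n,at("s0",u,v,z).round(3))
# key foot in w2: full-px = 480->512
s=512/480
for p in((206,177,.032),(273,177,.032)): print(at("w2",p[0]*s,p[1]*s,p[2]))
```

```text
flask [ 0.627 -0.429  0.234]
flaskb [ 0.631 -0.442  0.   ]
caddytop [ 0.455 -0.435  0.11 ]
knob [ 0.45 -0.43  0.15]
[0.43040366 0.33486147 0.032     ]
[0.4749841  0.33157788 0.032     ]
```

Call:
{"op": "send_rows", "data": {
  "dr": [
    [0,0,0],
    [0,0,0],
    [0,0,0],
    [0,0,0],
    [0,0,0],
    [0,0,0],
    [0,0,0],
    [0,0,0]
  ],
  "xyz": [
    [0,0,-1.5],
    [0,0,-4.5],
    [0,0,-8],
    [0,0,-12],
    [0,0,-16],
    [0,0,-20],
    [0,0,-21],
    [0,0,-21]
  ],
  "jaw": [5,5,5,5,5,5,5,5]
}}

```text
time_s: 4.4
eef_pos: [0.4499, 0.3089, 0.2922]
eef_rot: [0.0, 0.733, 0.681, 0.0]
wrist_force: [0.1, 0.2, -1.2]
opening: 0.293
grasp_force: 60.7
```

Call:
{"op": "send_rows", "data": {
  "dr": [
    [0,0,0],
    [0,0,0],
    [0,0,0],
    [0,0,0],
    [0,0,0],
    [0,0,0],
    [0,0,0],
    [0,0,0]
  ],
  "xyz": [
    [-5,0.6,0],
    [-11,1.2,0],
    [-17,2,0],
    [-23,2.6,0],
    [-29,3.3,0],
    [-35,4,0],
    [-41,4.7,0],
    [-47,5.5,0]
  ],
  "jaw": [5,5,5,5,5,5,5,5]
}}

```text
time_s: 5.4
eef_pos: [0.4692, -0.1651, 0.2898]
eef_rot: [-0.002, 0.733, 0.681, -0.0]
wrist_force: [0.5, -0.8, -1.2]
opening: 0.296
grasp_force: 60.5
```

Call:
{"op": "send_rows", "data": {
  "dr": [
    [0,0,0],
    [0,0,0],
    [0,0,0],
    [0,0,0],
    [0,0,0],
    [0,0,0],
    [0,0,0],
    [0,0,0]
  ],
  "xyz": [
    [0,0,0],
    [0,0,0],
    [0,0,0],
    [0,0,0],
    [0,0,0],
    [0,0,0],
    [0,0,0],
    [0,0,0]
  ],
  "jaw": [5,5,5,5,5,5,5,5]
}}

```text
time_s: 6.4
eef_pos: [0.4704, -0.1638, 0.2923]
eef_rot: [0.0, 0.733, 0.681, -0.0]
wrist_force: [-0.6, -0.4, -1.9]
opening: 0.302
grasp_force: 60.6
```

Run:
```python
from h import *
snap("wrist","w3"); snap("scene","s3")
o=ctrl.get_obs(); print(o['time_s'],o['eef_pos'],o['eef_rot'],o['opening'],o['q'])
cv2.imwrite('pics/w3b.png',cv2.resize(cv2.imread('pics/w3.png')[40:340,50:450],(800,600),interpolation=2))
```

```text
6.5 [ 0.47041792 -0.16379282  0.29230162] [ 3.02827930e-06  7.32575688e-01  6.80685582e-01 -3.66296062e-06] 0.2947100338219097 [-5.73804474e-01 -2.89237171e-02  1.74526562e+00 -8.68145480e-06
  1.42524668e+00 -5.00403048e-01]
```

View pics/w3b.png

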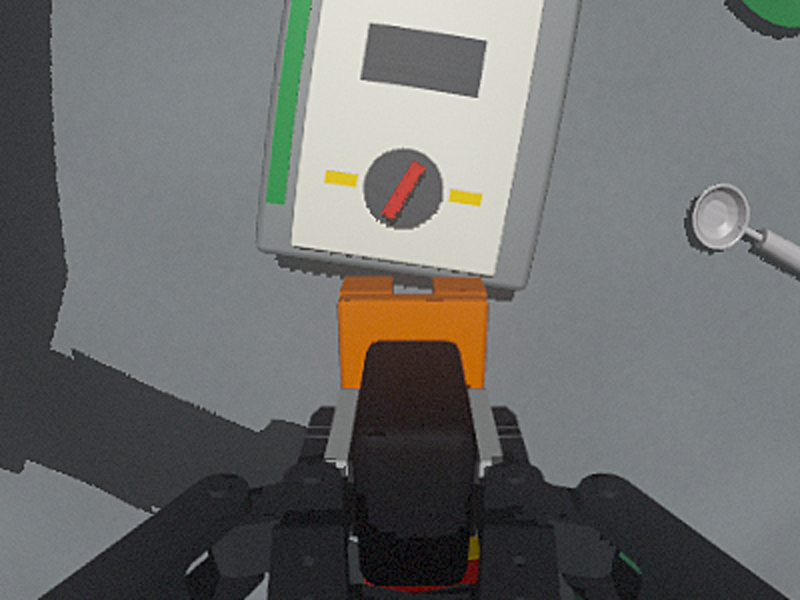

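The right head is at about (403,188) in this crop, with its bar running from (389,219) to (418,163) and its marks at (341,178) and (466,198). The key foot with its slot is at about (413,290). I'll compute both heads from these, using the red pixels for the bar directions.

Run:
```python
from h import *
a=lambda u,v,z:at("w3",u/2+50,v/2+40,z)[:2]
ang=lambda d:np.degrees(np.arctan2(d[1],d[0]))
m1,m2=a(341,178.5,.06),a(466,198,.06)
print("R flange",a(403,188.5,.064),"marks mid",(m1+m2)/2,"yaw",ang(m2-m1),np.linalg.norm(m2-m1))
def pca(f,box):
    im=np.load(f'pics/{f}.npz')['im'].astype(int); u0,v0,u1,v1=box
    v,u=np.nonzero((im[...,0]>120)&(im[...,1]<70)&(im[...,2]<70))
    k=(u>=u0)&(u<u1)&(v>=v0)&(v<v1); P=np.array([at(f,x,y,.076)[:2] for x,y in zip(u[k],v[k])])
    w,V=np.linalg.eigh(np.cov(P.T)); d=V[:,1]; d=d*np.sign(d[1]); print(f,k.sum(),P.mean(0).round(4),"bar",ang(d).round(1))
pca("w3",(235,110,270,155)); pca("w0",(175,125,210,180)); pca("w1",(280,300,320,340))
```

```text
R flange [ 0.46830763 -0.13240539] marks mid [ 0.46860402 -0.13265163] yaw -13.330070672881089 0.076573060685256
w3 78 [ 0.4648 -0.1349] bar 53.1
w0 86 [0.5066 0.0258] bar 69.0
w1 140 [0.5035 0.027 ] bar 73.6
```

Run:
```python
from h import *
A=cv2.resize(cv2.imread('pics/w3.png')[110:160,225:275],(400,400),interpolation=cv2.INTER_CUBIC)
B=cv2.resize(cv2.imread('pics/w0.png')[125:175,165:215],(400,400),interpolation=cv2.INTER_CUBIC)
cv2.imwrite('pics/c3.png',np.hstack([A,B]))
```

```text
(no output)
```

View pics/c3.png

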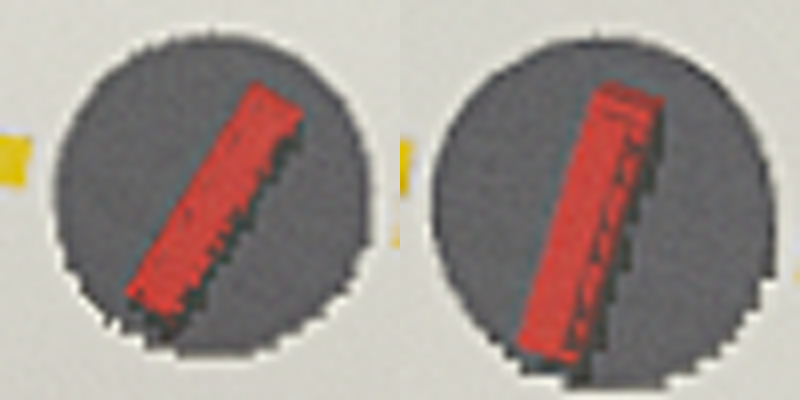

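The crops are 8x. The right bar's left edge runs (130,292) to (255,82), and the left bar's runs (118,347) to (192,92) in its own panel.

Run:
```python
from h import *
ang=lambda d:np.degrees(np.arctan2(d[1],d[0]))
for f,o,p,q in (("w3",(225,110),(130,292),(255,82)),("w0",(165,125),(118,347),(192,92))):
    P,Q=[at(f,o[0]+x[0]/8-.5,o[1]+x[1]/8-.5,.076)[:2] for x in(p,q)]; d=ang(Q-P); print(f,d,"theta",76.6-d,np.linalg.norm(Q-P))
R=np.array([.4684,-.1325]); o=ctrl.get_obs(); e=o['eef_pos'][:2]; x,y=o['eef_rot'][1:3]
tx=np.array([2*x*x-1,2*x*y]); ty=np.array([2*x*y,2*y*y-1])
print("key yaw",ang(tx),"shift to R cm",100*tx@(R-e),100*ty@(R-e))
```

```text
w3 55.16138653209212 theta 21.43861346790787 0.03565721573403932
w0 70.29098790508614 theta 6.309012094913854 0.035951093295172036
key yaw 85.79448022450471 shift to R cm 3.1060577675338172 -0.4307327271674864
```

Call:
{"op": "send_rows", "data": {
  "dr": [
    [0,0,1.3],
    [0,0,2.6],
    [0,0,3.9],
    [0,0,5.1],
    [0,0,5.1],
    [0,0,5.1],
    [0,0,5.1],
    [0,0,5.1]
  ],
  "xyz": [
    [1.5,-0.2,0],
    [3.1,-0.4,1],
    [3.1,-0.4,4],
    [3.1,-0.4,7],
    [3.1,-0.4,10],
    [3.1,-0.4,12],
    [3.1,-0.4,12.7],
    [3.1,-0.4,12.7]
  ],
  "jaw": [5,5,5,5,5,5,5,5]
}}

```text
time_s: 7.5
eef_pos: [0.4688, -0.1326, 0.1654]
eef_rot: [-0.0, 0.886, 0.463, -0.0]
wrist_force: [0.8, -0.6, -1.0]
opening: 0.298
grasp_force: 60.6
```

Run:
```python
from h import *
snap("wrist","w4"); snap("scene","s4"); snap("side","d4")
o=ctrl.get_obs(); print(o['time_s'],o['eef_pos'],o['eef_rot'],o['wrist_force'])
K=np.load('pics/d4.npz'); 
def proj(f,p):
    d=np.load(f'pics/{f}.npz'); T=d['T']; c=T[:3,:3].T@(np.array(p)-T[:3,3]); return d['K'][0,2]+d['K'][0,0]*c[0]/-c[2], d['K'][1,2]-d['K'][1,1]*c[1]/-c[2]
P=(.4684,-.1325,.08); ims=[]
for f in("s4","d4"):
    u,v=map(int,proj(f,P)); print(f,u,v); ims.append(cv2.resize(cv2.imread(f'pics/{f}.png')[max(v-40,0):v+40,max(u-40,0):u+40],(400,400),interpolation=2))
cv2.imwrite('pics/c4.png',np.hstack(ims))
```

```text
7.65 [ 0.46942759 -0.1329258   0.16639403] [8.44245628e-04 8.86193439e-01 4.63314360e-01 5.29429331e-04] [-0.22351574 -0.54062548 -0.77406988]
s4 225 162
d4 290 180
```

View pics/c4.png

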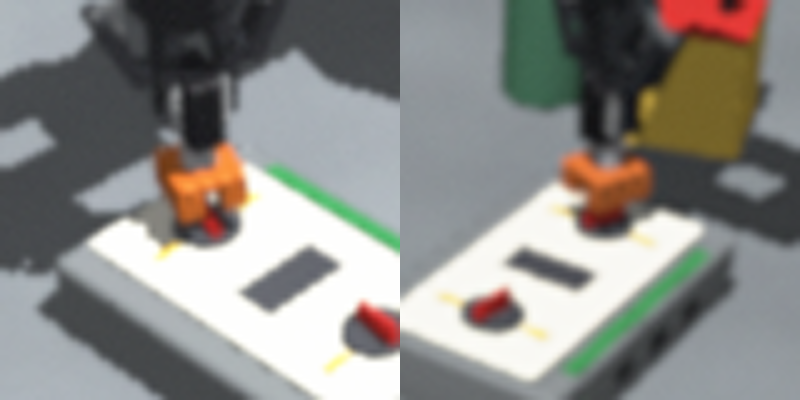

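Both views show the slot right above the right bar and lined up with it: the key foot is at about (205,185) in the left panel with the red bar just below. Now I'll lower it.

Call:
{"op": "send_rows", "data": {
  "dr": [
    [0,0,0],
    [0,0,0],
    [0,0,0],
    [0,0,0],
    [0,0,0],
    [0,0,0],
    [0,0,0],
    [0,0,0]
  ],
  "xyz": [
    [0,0,0.4],
    [0,0,0.8],
    [0,0,1.2],
    [0,0,1.5],
    [0,0,1.8],
    [0,0,2.1],
    [0,0,2.3],
    [0,0,2.4]
  ],
  "jaw": [5,5,5,5,5,5,5,5]
}}

```text
time_s: 8.65
eef_pos: [0.4687, -0.1325, 0.1411]
eef_rot: [-0.0, 0.886, 0.463, -0.0]
wrist_force: [-0.1, 0.1, -1.0]
opening: 0.297
grasp_force: 60.6
```

It has dropped over the bar. I'll turn it clockwise.

Call:
{"op": "send_rows", "data": {
  "dr": [
    [0,0,1.5],
    [0,0,3],
    [0,0,4.5],
    [0,0,6],
    [0,0,7.5],
    [0,0,9],
    [0,0,10.5],
    [0,0,11.5]
  ],
  "xyz": [
    [0,0,0],
    [0,0,0],
    [0,0,0],
    [0,0,0],
    [0,0,0],
    [0,0,0],
    [0,0,0],
    [0,0,0]
  ],
  "jaw": [5,5,5,5,5,5,5,5]
}}

```text
time_s: 9.65
eef_pos: [0.4679, -0.1328, 0.141]
eef_rot: [0.0, 0.993, -0.122, -0.001]
wrist_force: [-3.2, -2.2, -1.4]
opening: 0.295
grasp_force: 60.7
```

```bash
cat > st.py <<'E'
from h import *
o=ctrl.get_obs(); x,y=o['eef_rot'][1:3]
print(o['time_s'],o['eef_pos'].round(4),"yaw",np.degrees(np.arctan2(2*x*y,2*x*x-1)).round(2),"F",np.round(o['wrist_force'],1),"M",np.round(o['torque'],3),"q6",o['q'][5],"grip",o['opening'])
E
python3 st.py
```

```text
9.65 [ 0.4679 -0.1328  0.141 ] yaw -14.0 F [-3.2 -2.2 -1.4] M [-0.397  0.629  0.17 ] q6 1.2956802258159672 grip 0.2947174506486311
```

Call:
{"op": "send_rows", "data": {
  "dr": [
    [0,0,0.4],
    [0,0,0.8],
    [0,0,1.1],
    [0,0,1.3],
    [0,0,1.5],
    [0,0,1.6],
    [0,0,1.6],
    [0,0,1.6]
  ],
  "xyz": [
    [0,0,0],
    [0,0,0],
    [0,0,0],
    [0,0,0],
    [0,0,0],
    [0,0,0],
    [0,0,0],
    [0,0,0]
  ],
  "jaw": [5,5,5,5,5,5,5,5]
}}

```text
time_s: 10.65
eef_pos: [0.4679, -0.1329, 0.141]
eef_rot: [0.0, 0.979, -0.203, -0.001]
wrist_force: [-5.5, -2.7, -1.9]
opening: 0.299
grasp_force: 60.6
```

```bash
python3 st.py
```

```text
10.65 [ 0.4679 -0.1329  0.141 ] yaw -23.4 F [-5.5 -2.7 -1.9] M [-0.761  0.975  0.067] q6 1.459483108400905 grip 0.29884061240265675
```

Call:
{"op": "send_rows", "data": {
  "dr": [
    [0,0,0.2],
    [0,0,0.4],
    [0,0,0.6],
    [0,0,0.8],
    [0,0,0.8],
    [0,0,0.8],
    [0,0,0.8],
    [0,0,0.8]
  ],
  "xyz": [
    [0,0,0],
    [0,0,0],
    [0,0,0],
    [0,0,0],
    [0,0,0],
    [0,0,0],
    [0,0,0],
    [0,0,0]
  ],
  "jaw": [5,5,5,5,5,5,5,5]
}}

```text
time_s: 11.65
eef_pos: [0.4678, -0.1329, 0.141]
eef_rot: [0.001, 0.97, -0.242, -0.001]
wrist_force: [-4.8, -2.9, -1.6]
opening: 0.298
grasp_force: 60.8
```

```bash
python3 st.py
```

```text
11.65 [ 0.4678 -0.1329  0.141 ] yaw -28.04 F [-4.8 -2.9 -1.6] M [-0.795  1.118  1.236] q6 1.541367960936236 grip 0.2978583594061432
```

The moment has jumped to 1.24 N m, so it's at the stop. I'll back off to mid-play and lift off.

Call:
{"op": "send_rows", "data": {
  "dr": [
    [0,0,-0.7],
    [0,0,-1.4],
    [0,0,-2],
    [0,0,-2],
    [0,0,-2],
    [0,0,-2],
    [0,0,-2],
    [0,0,-2]
  ],
  "xyz": [
    [0,0,0],
    [0,0,0],
    [0,0,0],
    [0,0,-0.5],
    [0,0,-1.2],
    [0,0,-2.4],
    [0,0,-5],
    [0,0,-8]
  ],
  "jaw": [5,5,5,5,5,5,5,5]
}}

```text
time_s: 12.65
eef_pos: [0.4686, -0.1324, 0.2226]
eef_rot: [-0.0, 0.99, -0.141, -0.0]
wrist_force: [0.8, 1.5, -1.5]
opening: 0.298
grasp_force: 60.6
```

```bash
python3 st.py
python3 - <<'E'
from h import *
L=np.array([.5045,.0193]); o=ctrl.get_obs(); e=o['eef_pos'][:2]; x,y=o['eef_rot'][1:3]
tx=np.array([2*x*x-1,2*x*y]); ty=np.array([2*x*y,2*y*y-1])
print("to L",100*tx@(L-e),100*ty@(L-e))
snap("wrist","w5"); snap("scene","s5"); snap("side","d5")
def proj(f,p):
    d=np.load(f'pics/{f}.npz'); T=d['T']; c=T[:3,:3].T@(np.array(p)-T[:3,3]); return d['K'][0,2]+d['K'][0,0]*c[0]/-c[2], d['K'][1,2]-d['K'][1,1]*c[1]/-c[2]
P=(.4684,-.1325,.09); ims=[]
for f in("s5","d5"):
    u,v=map(int,proj(f,P)); ims.append(cv2.resize(cv2.imread(f'pics/{f}.png')[max(v-40,0):v+40,max(u-40,0):u+40],(400,400),interpolation=2))
cv2.imwrite('pics/c5.png',np.hstack(ims))
E
```

```text
12.65 [ 0.4686 -0.1324  0.2226] yaw -16.23 F [ 0.8  1.5 -1.5] M [-0.073 -0.056  0.034] q6 1.3342588819971222 grip 0.2980625528553406
to L -0.7939754860611282 -15.56972469097917
```

View pics/c5.png

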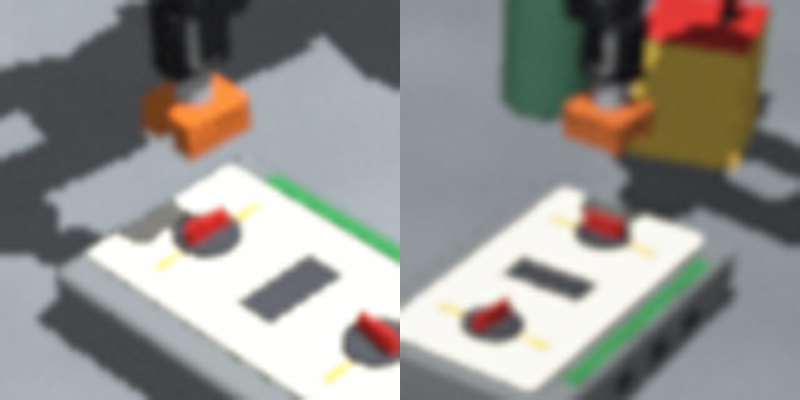

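The right bar now lies in line with its two yellow marks: it's at (207,228) in the left panel, with marks at (180,255) and (240,210). Next is the left head.

Call:
{"op": "send_rows", "data": {
  "dr": [
    [0,0,-1.7],
    [0,0,-3.4],
    [0,0,-5.1],
    [0,0,-6.8],
    [0,0,-8.5],
    [0,0,-10.2],
    [0,0,-11.9],
    [0,0,-13.6]
  ],
  "xyz": [
    [-0.1,-2.5,0],
    [-0.2,-5,0],
    [-0.4,-8,0],
    [-0.5,-11,0],
    [-0.6,-13,0],
    [-0.7,-14.6,0],
    [-0.8,-15.6,0],
    [-0.8,-15.6,0]
  ],
  "jaw": [5,5,5,5,5,5,5,5]
}}

```text
time_s: 13.8
eef_pos: [0.5038, 0.0205, 0.2199]
eef_rot: [-0.001, 0.84, 0.543, -0.001]
wrist_force: [-0.4, -0.2, -1.5]
opening: 0.301
grasp_force: 60.8
```

Call:
{"op": "send_rows", "data": {
  "dr": [
    [0,0,-0.8],
    [0,0,-0.8],
    [0,0,-0.8],
    [0,0,-0.8],
    [0,0,-0.8],
    [0,0,-0.8],
    [0,0,-0.8],
    [0,0,-0.8]
  ],
  "xyz": [
    [0,0,0],
    [0,0,1.5],
    [0,0,3],
    [0,0,4.5],
    [0,0,5.4],
    [0,0,5.6],
    [0,0,5.6],
    [0,0,5.6]
  ],
  "jaw": [5,5,5,5,5,5,5,5]
}}

```text
time_s: 14.8
eef_pos: [0.505, 0.0194, 0.1659]
eef_rot: [0.0, 0.818, 0.575, 0.0]
wrist_force: [1.0, -0.6, -1.5]
opening: 0.298
grasp_force: 60.7
```

```bash
python3 st.py
```

```text
14.8 [0.505  0.0194 0.1659] yaw 70.2 F [ 1.  -0.6 -1.5] M [ 0.001 -0.024 -0.046] q6 0.14880303084624605 grip 0.29782491145682716
```

Pose is (0.505, 0.0194) at yaw 70.2°, as wanted, so I'll lower it.

Call:
{"op": "send_rows", "data": {
  "dr": [
    [0,0,0],
    [0,0,0],
    [0,0,0],
    [0,0,0],
    [0,0,0],
    [0,0,0],
    [0,0,0],
    [0,0,0]
  ],
  "xyz": [
    [0,0,0.4],
    [0,0,0.8],
    [0,0,1.2],
    [0,0,1.5],
    [0,0,1.8],
    [0,0,2.1],
    [0,0,2.3],
    [0,0,2.4]
  ],
  "jaw": [5,5,5,5,5,5,5,5]
}}

```text
time_s: 15.8
eef_pos: [0.5045, 0.0195, 0.1412]
eef_rot: [-0.0, 0.818, 0.575, -0.0]
wrist_force: [0.2, -0.6, -0.7]
opening: 0.295
grasp_force: 60.7
```

Call:
{"op": "send_rows", "data": {
  "dr": [
    [0,0,1.5],
    [0,0,3],
    [0,0,4.6],
    [0,0,6.2],
    [0,0,7.8],
    [0,0,9.4],
    [0,0,11],
    [0,0,12.6]
  ],
  "xyz": [
    [0,0,0],
    [0,0,0],
    [0,0,0],
    [0,0,0],
    [0,0,0],
    [0,0,0],
    [0,0,0],
    [0,0,0]
  ],
  "jaw": [5,5,5,5,5,5,5,5]
}}

```text
time_s: 16.8
eef_pos: [0.5031, 0.0193, 0.1408]
eef_rot: [0.0, 0.999, -0.05, -0.002]
wrist_force: [-3.4, -2.0, -0.2]
opening: 0.3
grasp_force: 60.8
```

Call:
{"op": "send_rows", "data": {
  "dr": [
    [0,0,1],
    [0,0,1.8],
    [0,0,2.4],
    [0,0,2.9],
    [0,0,3.2],
    [0,0,3.2],
    [0,0,3.2],
    [0,0,3.2]
  ],
  "xyz": [
    [0,0,0],
    [0,0,0],
    [0,0,0],
    [0,0,0],
    [0,0,0],
    [0,0,0],
    [0,0,0],
    [0,0,0]
  ],
  "jaw": [5,5,5,5,5,5,5,5]
}}

```text
time_s: 17.8
eef_pos: [0.503, 0.0192, 0.1407]
eef_rot: [0.001, 0.977, -0.213, -0.002]
wrist_force: [-3.8, -2.2, -0.2]
opening: 0.297
grasp_force: 60.9
```

```bash
python3 st.py
```

```text
17.8 [0.503  0.0192 0.1407] yaw -24.54 F [-3.8 -2.2 -0.2] M [-0.587  1.087  0.268] q6 1.8028210932949231 grip 0.296828210401327
```

Call:
{"op": "send_rows", "data": {
  "dr": [
    [0,0,0.2],
    [0,0,0.4],
    [0,0,0.6],
    [0,0,0.7],
    [0,0,0.7],
    [0,0,0.7],
    [0,0,0.7],
    [0,0,0.7]
  ],
  "xyz": [
    [0,0,0],
    [0,0,0],
    [0,0,0],
    [0,0,0],
    [0,0,0],
    [0,0,0],
    [0,0,0],
    [0,0,0]
  ],
  "jaw": [5,5,5,5,5,5,5,5]
}}

```text
time_s: 18.8
eef_pos: [0.5029, 0.0192, 0.1408]
eef_rot: [0.001, 0.969, -0.247, -0.002]
wrist_force: [-5.9, -2.7, -0.5]
opening: 0.298
grasp_force: 61.2
```

```bash
python3 st.py
```

```text
18.8 [0.5029 0.0192 0.1408] yaw -28.58 F [-5.9 -2.7 -0.5] M [-0.535  1.181  1.47 ] q6 1.8741617732105118 grip 0.29799438434672954
```

It's at the stop (1.47 N m). I'll back off and lift off.

Call:
{"op": "send_rows", "data": {
  "dr": [
    [0,0,-0.7],
    [0,0,-1.4],
    [0,0,-2.1],
    [0,0,-2.1],
    [0,0,-2.1],
    [0,0,-2.1],
    [0,0,-2.1],
    [0,0,-2.1]
  ],
  "xyz": [
    [0,0,0],
    [0,0,0],
    [0,0,0],
    [0,0,-0.5],
    [0,0,-1.2],
    [0,0,-2.4],
    [0,0,-5],
    [0,0,-9]
  ],
  "jaw": [5,5,5,5,5,5,5,5]
}}

```text
time_s: 19.8
eef_pos: [0.5038, 0.0197, 0.2319]
eef_rot: [-0.0, 0.99, -0.141, -0.001]
wrist_force: [0.6, 0.3, -2.0]
opening: 0.298
grasp_force: 60.6
```

```bash
python3 st.py
python3 - <<'E'
from h import *
M=np.array([.4395,.3055]); o=ctrl.get_obs(); e=o['eef_pos'][:2]; x,y=o['eef_rot'][1:3]
tx=np.array([2*x*x-1,2*x*y]); ty=np.array([2*x*y,2*y*y-1])
print("to mat",100*tx@(M-e),100*ty@(M-e))
snap("wrist","w6"); snap("scene","s6"); snap("side","d6")
A=cv2.resize(cv2.imread('pics/s6.png')[140:220,190:300],(550,400),interpolation=2)
cv2.imwrite('pics/c6.png',A)
# red-pixel centroids/axis in the scene+side image by component, at bar mid height
for f in("s6","d6","s0"):
    im=np.load(f'pics/{f}.npz')['im'].astype(int); m=((im[...,0]>110)&(im[...,1]<70)&(im[...,2]<75)).astype(np.uint8)
    n,l,s,c=cv2.connectedComponentsWithStats(m)
    for i in range(1,n):
        p=at(f,*c[i],.072)
        if s[i,4]>8 and .4<p[0]<.56 and -.2<p[1]<.1:
            v,u=np.nonzero(l==i); P=np.array([at(f,a,b,.072)[:2] for a,b in zip(u,v)]); w,V=np.linalg.eigh(np.cov(P.T)); d=V[:,1]
            print(f,p[:2].round(3),s[i,4],"axis",(np.degrees(np.arctan2(d[1],d[0]))%180).round(1))
E
```

```text
19.8 [0.5038 0.0197 0.2319] yaw -16.24 F [ 0.6  0.3 -2. ] M [-0.015  0.     0.031] q6 1.657294356463362 grip 0.29814310913429787
to mat -14.16829274399646 -25.646338025296192
s6 [ 0.405 -0.071] 38 axis 24.2
s6 [ 0.463 -0.129] 13 axis 22.7
s6 [0.509 0.02 ] 30 axis 166.0
d6 [ 0.46  -0.128] 19 axis 117.7
d6 [0.498 0.024] 27 axis 161.4
s0 [ 0.473 -0.128] 18 axis 54.4
s0 [0.507 0.024] 27 axis 70.5
```

The left bar now measures 166°, matching the box axis (166.6°). Next I'll carry the key back to the mat.

Call:
{"op": "send_rows", "data": {
  "dr": [
    [0,0,-1.2],
    [0,0,-2.4],
    [0,0,-3.6],
    [0,0,-4.8],
    [0,0,-6],
    [0,0,-7],
    [0,0,-7.5],
    [0,0,-7.5]
  ],
  "xyz": [
    [-2,-3.6,0],
    [-4.4,-8,0],
    [-7,-12.7,0],
    [-9.6,-17.4,0],
    [-12,-21.7,0],
    [-13.6,-24.6,0],
    [-14.2,-25.6,0],
    [-14.2,-25.6,0]
  ],
  "jaw": [5,5,5,5,5,5,5,5]
}}

```text
time_s: 20.95
eef_pos: [0.4392, 0.3049, 0.2307]
eef_rot: [0.0, 0.969, 0.249, -0.001]
wrist_force: [0.2, -0.7, -2.0]
opening: 0.292
grasp_force: 60.6
```

Call:
{"op": "send_rows", "data": {
  "dr": [
    [0,0,0],
    [0,0,0],
    [0,0,0],
    [0,0,0],
    [0,0,0],
    [0,0,0],
    [0,0,0],
    [0,0,0]
  ],
  "xyz": [
    [0,0,2.5],
    [0,0,5.5],
    [0,0,8.5],
    [0,0,11],
    [0,0,12.8],
    [0,0,13.8],
    [0,0,14.3],
    [0,0,14.3]
  ],
  "jaw": [5,5,5,5,5,5,5,5]
}}

```text
time_s: 21.95
eef_pos: [0.4399, 0.305, 0.0886]
eef_rot: [-0.0, 0.969, 0.249, 0.0]
wrist_force: [0.0, -0.0, -1.1]
opening: 0.297
grasp_force: 60.7
```

```bash
python3 st.py
```

```text
21.95 [0.4399 0.305  0.0886] yaw 28.79 F [ 0.  -0.  -1.1] M [ 0.001 -0.062 -0.027] q6 1.4526503200024317 grip 0.2972494305497285
```

Lower the last 6 mm slowly.

Call:
{"op": "send_rows", "data": {
  "dr": [
    [0,0,0],
    [0,0,0],
    [0,0,0],
    [0,0,0],
    [0,0,0],
    [0,0,0],
    [0,0,0],
    [0,0,0]
  ],
  "xyz": [
    [0,0,0.15],
    [0,0,0.3],
    [0,0,0.4],
    [0,0,0.5],
    [0,0,0.6],
    [0,0,0.6],
    [0,0,0.6],
    [0,0,0.6]
  ],
  "jaw": [5,5,5,5,5,5,5,5]
}}

```text
time_s: 22.95
eef_pos: [0.4398, 0.3051, 0.0828]
eef_rot: [-0.0, 0.969, 0.249, 0.0]
wrist_force: [-2.5, 0.0, 6.0]
opening: 0.296
grasp_force: 61.3
```

It's touching the mat (6 N), so I'll release and retreat straight up.

Call:
{"op": "send_rows", "data": {
  "dr": [
    [0,0,0],
    [0,0,0],
    [0,0,0],
    [0,0,0],
    [0,0,0],
    [0,0,0],
    [0,0,0],
    [0,0,0]
  ],
  "xyz": [
    [0,0,0],
    [0,0,0],
    [0,0,0],
    [0,0,0],
    [0,0,0],
    [0,0,0],
    [0,0,0],
    [0,0,0]
  ],
  "jaw": [32,36,42,50,60,70,80,80]
}}

```text
time_s: 23.95
eef_pos: [0.4396, 0.305, 0.0823]
eef_rot: [-0.0, 0.969, 0.249, -0.0]
wrist_force: [0.1, 0.3, -0.0]
opening: 0.798
grasp_force: 0.0
```

Call:
{"op": "send_rows", "data": {
  "dr": [
    [0,0,0],
    [0,0,0],
    [0,0,0],
    [0,0,0],
    [0,0,0],
    [0,0,0],
    [0,0,0],
    [0,0,0]
  ],
  "xyz": [
    [0,0,-1],
    [0,0,-3],
    [0,0,-6],
    [0,0,-10],
    [0,0,-14],
    [0,0,-18],
    [0,0,-20],
    [0,0,-20]
  ],
  "jaw": [80,80,80,80,80,80,80,80]
}}

```text
time_s: 24.95
eef_pos: [0.4406, 0.3054, 0.2849]
eef_rot: [-0.0, 0.969, 0.249, 0.002]
wrist_force: [0.4, -0.7, -0.8]
opening: 0.8
grasp_force: 0.0
```

```bash
python3 st.py
python3 - <<'E'
from h import *
snap("scene","s7"); snap("side","d7")
A=cv2.resize(cv2.imread('pics/s7.png')[130:280,190:440],(800,480),interpolation=2)
cv2.imwrite('pics/c7.png',A)
E
```

```text
24.95 [0.4406 0.3054 0.2849] yaw 28.8 F [ 0.4 -0.7 -0.8] M [-0.045  0.03  -0.002] q6 1.4526026378252324 grip 0.7995532659328299
```

View pics/c7.png

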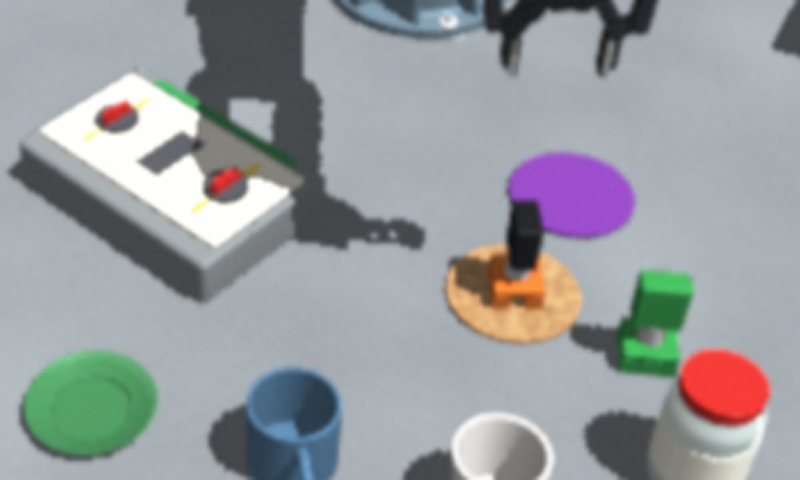

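The key stands upright on the cork mat at (517,285). Both red bars, at (117,113) and (227,182), lie in line with their yellow marks, and the gripper is clear.

```bash
python3 -c "
from bench import ctrl
print(ctrl.hand_in())"
```

```text
the job is handed in; nothing more can be done
None
```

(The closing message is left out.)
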